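Sweep the spare tuning blocks into the drawer and shut it

ROBOT

A 6-joint arm with a two-finger parallel gripper is mounted at the origin on the work surface. World frame = base frame: x ahead of the robot, y to its left, z up, the work surface at z = 0. Lengths are in mm, angles in degrees, forces in N, time in s.
With the tool pointing down it reaches from about 300 to 850 mm from the base axis. Payload 4.2 kg.
Tool frame: the origin (TCP) lies on the centre line of the jaws, within the pads' length; the fingertips stand 14 mm ahead of it and the grasp point (between the pads) lies 5 mm behind it (env.finger_overhang is the z of the fingertips in the tool frame, in mm); z points along the fingers, y is the line along which they close (so a half turn about z gives the same grasp; the last joint's range is limited). The gripper opens to 91 mm and grips with 3 to 60 N. Pads are 32 mm wide; open, the fingers measure 118 mm over their backs; the gripper's body (76 mm by 178 mm) begins 60 mm behind the grasp point.
Start: joints at [-70.875, 18.312, 89.639, -0, 72.044, -1.146], TCP at [199.221, -539.4, 227.976] pointing down, gripper open.
Joint ranges: [-177.97, 177.97], [-48.28, 115.42], [12.27, 149.76], [-77.06, 257.06], [2.81, 150.46], [-146.56, 146.56]. Speed limits (degrees/s): [147.25, 147.25, 180, 180, 180, 180].

INTERFACE

Orientations are given as [roll, pitch, yaw] about the fixed x, y, z axes, in that order (R = Rz(yaw) Ry(pitch) Rx(roll)).
In Python, from workcell import sensors, viewer, env gives the robot as it stands. The module is installed in compiled form; this text tells all that it offers.
- The arm moves only by the tool step_arm, never from a script. Its argument "plan" is one flat list of numbers, 6 for each row, row after row: the shift along the tool's x, y, z in cm, then the turn, a rotation vector about the tool's x, y, z in rad. In form: [x, y, z, wx, wy, wz, x, y, z, wx, wy, wz, ...]. A call has 1 to 5 rows; each row shifts and turns the commanded pose from where the row before left it, along the tool's axes as they then stand; what a row does not reach is not made up. A row lasts 1/12 s, in which the tool goes at most 41.7 mm and 7.16 degrees, less where a joint would pass 70% of its speed; a pose out of reach is approached as far as the arm can. A call is refused whole if a number of a shift passes 4.17 or a number of a turn 0.125, either way. A call with a gripper value outside its range is refused whole. "hand" is the finger opening in cm, from 0 to 9.12, set as the call begins (left out, the last holds). The fingers move at their own pace and stop on an object; "newtons" is the grip in N (left out, the last holds). Time passes only in rows, so rows that do not move let the fingers close. It gives the time, the measured TCP pose, the force, the opening and the grip force at its end, in the units of the state.
- sensors.state(): the state, without advancing time (a new reading comes with each control period).
- viewer.grab_frame(name): name is "scene" or "top" or "wrist"; returns a dict with "img" (420x560x3 uint8, red, green, blue), "fx", "fy", "cx", "cy" (pixels), "position" and "attitude" of the camera in the world. Camera axes: x right, y down, z forward; pixel columns grow to the right and rows downward; lengths in mm; the calibration is good to about 2 mm. A picture is of the moment at which its call begins. There is no depth.
- env.job_done(): hands the job in; it is judged then, once.
Trained networks look in a picture, given as the dict that the camera call returned (one of the last four; its "shot" number tells which), for a name from the list of things; names that differ only in an ending like _2 or _b are one class to them, and where a whole thing is asked for, a point or a joint stands for the part that bears it (a point fixed in the world has none). Each returns a list of dicts, best first, with "score" (0 to 1); they miss things now and then, are a little off and sometimes report something else, mostly with a low value. They report only what shows in the picture. A call takes as long as a camera call. They do not tell look-alikes from the thing itself.
- viewer.boxes_of(name, picture): "location" ([column, row] in pixels, amid what is visible of it).
- viewer.pinpoint(name, picture): "location" ([column, row] in pixels: a listed point, or the origin of a listed thing).
The state is a dict: "time_s": time; "qpos": joint angles; "qvel": joint speeds; "effort": joint torques, N m; "ee_pos": TCP position; "ee_rot": TCP orientation; "force": force on the tool from outside, world axes, zero at the start; "torque": the same for the moment, N m; "gripper_width": finger opening in mm; "gripper_force": force on a finger pad.
Only numpy, scipy, OpenCV 4.12 (cv2) and the standard library are available. Lean on these libraries where they do the work, as an engineer would, in place of code of your own. Each camera call takes 0.05 s, during which the arm holds its last target. There are 200 camera calls.

TASK

Put the two spare wooden tuning blocks away: sweep each one across the cabinet top and off its front edge with the fingers so that it drops into the open drawer below, then push the drawer fully shut. Do not pinch the blocks or pick them up, and leave the tea cup, pumice stone, cork block and nail punch where they are.

Things in the scene. Friction and masses are not known exactly. Their poses are not given: they have to be found in the camera images.
- cabinet: Low plywood chest fixed on the bench, 320 deep (x) x 460 wide (y) x 102 high (mm). Origin: centre of its underside, on the bench. Its -x side is the front, towards the robot; +z up. Its flat top is 102 above the origin; the front edge of the top lies at x = -160 in its frame and has no lip. Top board 12 thick. It may stand turned by some degrees.
- drawer (a joint): How far the chest's one drawer is pulled out, in m: 0 fully shut, against its stop; it starts open by about 0.08 to 0.105 (limit 0.16). It slides along the chest's x axis, opening to -x; friction about 1.5 N.
- drawer_front (a point): Middle of the top edge of the drawer front's outer (robot) face, 88 above the bench; moves with the drawer, axes as the chest's. The plywood front is 448 wide, 84 high, 14 thick and stays wholly in front of the chest's face when shut. On its middle is a brass bar pull, 90 long, bar 8 thick, standing out 26, its bar 42 below this point.
- drawer_in (a point): Centre of the drawer's inner floor (261 in x by 406 in y inside); moves with the drawer. The floor is 20 above the bench, 82 below the chest's top surface; 70 free height under the top board. The drawer's sides are 60 high over the floor. The inner face of the front is 131 to -x of this point. Axes as the chest's.
- block_a: Spare tuning block of dark sheesham wood: a plain eight-sided stick 62 long, 24 thick across its flats, about 30 g, lying on the chest's top. Origin: its middle (12 above what it lies on). Its x axis runs along it; it may turn over its flats when pushed.
- block_b: The second spare tuning block, the same as the first.
- cup: Unglazed clay tea cup, upright on the chest's top in one row with the two blocks (any of the three places): 62 across the mouth, 60 high, about 90 g. Origin: centre of its underside. Leave alone.
- cork: Cork sanding block, 55 x 90 x 32 high, behind the row of blocks. Origin: centre of its underside. Leave alone.
- pumice: Oval grey pumice stone, 82 x 54 x 30 high, behind the row of blocks. Origin: centre of its underside, x along it. Leave alone.
- punch: Iron nail punch, 106 long, 11 thick, lying along the chest's left (+y) edge. Origin: under the middle of it, x along it to the point. Leave alone.
Not all that is in view belongs to the job. Leave any green or orange look-alike of the block_a alone. What is shaped like the block_b but red is not meant.

How it is judged:
By the outcome, as a careful person would: the job done as asked, in the order asked, and still so for the second after the job is handed in, with the robot touching nothing.
It also fails if it takes over 51 s, if anything falls off the work surface, if the arm or the gripper's body presses on something with over 40 N, if the wrist force passes 120 N, or if a joint passes its speed limit or range.

## Working session

There is one attempt and no reset: what is moved stays moved. The work goes in short steps, Python scripts to look and compute and a tool call to move; the robot and the scene stay as the last step left them, time stands still between calls to the robot, and variables do not carry over. Pictures are saved under pics/ and viewed, at most 10 in all, crops included, and the job is handed in when it is done.

Besides the shell and the picture viewer there is one more tool, called after ">>>" by a JSON object that holds its "op" and its "data". step_arm: Moves the arm, as the interface text tells. Its arguments: {"type":"object","properties":{"plan":{"type":"array","items":{"type":"number"}},"hand":{"type":"number"},"newtons":{"type":"number"}},"required":["plan"]}

```bash
mkdir -p pics
cat > h.py <<'E'
import numpy as np, cv2
from scipy.spatial.transform import Rotation as R
from workcell import sensors, viewer, env
def rot(a):
    a=np.array(a,float)
    return R.from_euler('xyz',a,degrees=True).as_matrix() if a.shape==(3,) else (a if a.shape==(3,3) else R.from_quat(a).as_matrix())
def ray(p,px,z):
    d=rot(p['attitude'])@np.array([(px[0]-p['cx'])/p['fx'],(px[1]-p['cy'])/p['fy'],1])
    o=np.array(p['position'],float); return o+d*(z-o[2])/d[2]
def proj(p,X):
    c=rot(p['attitude']).T@(np.array(X,float)-p['position']); return [p['fx']*c[0]/c[2]+p['cx'],p['fy']*c[1]/c[2]+p['cy']]
E
cat > a.py <<'E'
from h import *
print(sensors.state())
for n in ['top','scene']:
    p=viewer.grab_frame(n); cv2.imwrite(f'pics/{n}0.png',p['img'][:,:,::-1])
    print(n,p['position'],p['attitude'],p['fx'])
    for o,z in [('block_a',114),('cup',102),('cork',102),('pumice',102),('punch',102),('drawer_front',88),('drawer_in',20),('cabinet',0)]:
        for r in viewer.pinpoint(o,p)[:5]: print(o,round(r['score'],2),np.round(r['location']),np.round(ray(p,r['location'],z)))
E
python3 a.py
```

```text
{'time_s': 0.0, 'qpos': array([-7.08751650e+01,  1.83515262e+01,  8.97067344e+01, -8.55301058e-05,
        7.20407139e+01, -1.14657881e+00]), 'qvel': array([-0.02285388,  0.00751053, -0.06035716, -0.04252972,  0.0703474 ,
        0.09056878]), 'effort': array([ 9.14548909e-04, -4.12465489e+01, -2.31972241e+01,  7.28118257e-02,
        4.54626081e-02, -1.31628663e-04]), 'ee_pos': array([ 199.05997116, -538.94661351,  227.11915879]), 'ee_rot': array([-1.79901044e+02, -1.89920299e-03,  2.02714386e+01]), 'force': array([0.09335376, 0.18005052, 0.26081827]), 'torque': array([-0.00784921,  0.03178116,  0.03020892]), 'gripper_force': 0.0, 'gripper_width': 91.24409169288533}
top [481.58684105 -34.99169161 876.76334385] [-172.20841606    1.11697438  -90.82567085] 424.69103543681234
block_a 0.79 [326. 181.] [ 625. -103.  114.]
block_a 0.74 [420. 181.] [ 622. -274.  114.]
block_a 0.65 [407. 127.] [ 725. -256.  114.]
block_a 0.57 [270. 323.] [375.   1. 114.]
cup 0.75 [184. 183.] [629. 159. 102.]
cork 0.97 [229.  98.] [793.  75. 102.]
pumice 0.88 [308. 104.] [778. -74. 102.]
punch 0.86 [148. 142.] [709. 229. 102.]
drawer_front 0.82 [254. 273.] [460.  31.  88.]
cabinet 0.83 [260. 150.] [717.  23.   0.]
scene [1278.9963562   168.66136166  879.93220385] [-137.26585093    0.76570832  105.49388142] 442.0830437737706
block_a 0.82 [168. 231.] [ 714. -250.  114.]
block_a 0.7 [155. 269.] [ 818. -233.  114.]
block_a 0.53 [311. 177.] [455.  27. 114.]
block_a 0.51 [300. 222.] [611.  34. 114.]
cup 0.55 [355. 240.] [622. 165. 102.]
cork 0.71 [300. 290.] [781.  76. 102.]
pumice 0.6 [234. 268.] [766. -74. 102.]
punch 0.73 [380. 279.] [713. 230. 102.]
drawer_front 0.79 [314. 181.] [439.  31.  88.]
cabinet 0.94 [283. 284.] [711.  20.  -0.]
```

View pics/top0.png

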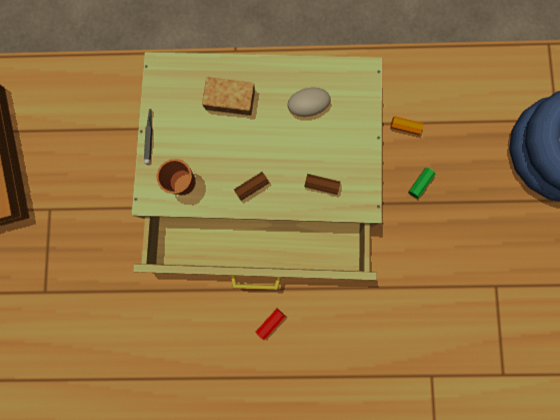

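View pics/scene0.png

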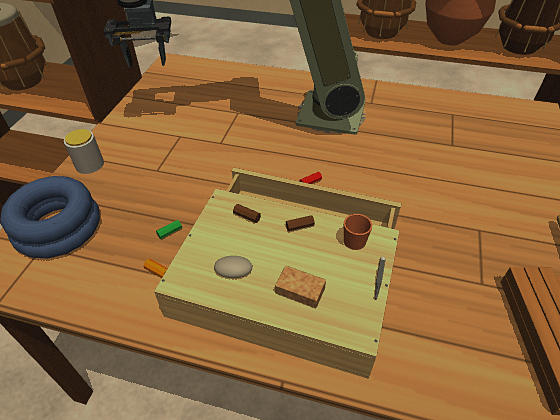

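The top view shows the two dark blocks on the chest at about (252,187) and (322,184), with the cup at (176,177). The green, orange and red sticks are off the chest. The drawer is open, with its front at about row 270.

```bash
cat > b.py <<'E'
from h import *
p=viewer.grab_frame('top'); im=p['img']; g=im.astype(int)
C=[ray(p,c,102)[:2] for c in [(146,54),(382,58),(381,221),(135,217)]]
print('corners BL BR FR FL',np.round(C))
f=C[2]-C[3]; print('yaw',np.degrees(np.arctan2(f[0],-f[1])),np.linalg.norm(f), 'back yaw',np.degrees(np.arctan2(*( (C[1]-C[0])*[1,-1]))))
print('drawer top edge outer',[np.round(ray(p,c,88)) for c in [(135,272),(375,279)]])
dark=((g.sum(2)<190)).astype(np.uint8)
for (c,r) in [(252,187),(322,184)]:
    m=np.zeros_like(dark); m[r-22:r+22,c-26:c+26]=dark[r-22:r+22,c-26:c+26]
    m=cv2.morphologyEx(m,cv2.MORPH_OPEN,np.ones((3,3)))
    pts=np.argwhere(m)[:,::-1].astype(np.float32); 
    w=np.array([ray(p,q,114)[:2] for q in pts],np.float32); print(len(pts),cv2.minAreaRect(w),w.mean(0))
for r in viewer.boxes_of('block_a',p): print(r['score'],r['location'],ray(p,r['location'],114))
cv2.imwrite('pics/c1.png',cv2.resize(im[120:300,110:400],None,fx=2.7,fy=2.7,interpolation=2)[:,:,::-1])
E
python3 b.py
```

```text
corners BL BR FR FL [[ 885.  238.]
 [ 866. -219.]
 [ 552. -203.]
 [ 567.  249.]]
yaw -1.8703751656486056 451.9510369475601 back yaw -2.419725490397054
drawer top edge outer [array([466., 251.,  88.]), array([ 447., -190.,   88.])]
385 ((619.1098022460938, 33.03109359741211), (24.23537826538086, 60.09642028808594), 31.48932647705078) [617.7865   34.38941]
387 ((620.164794921875, -95.99256134033203), (60.751094818115234, 24.257720947265625), 74.71511840820312) [620.2353  -93.82551]
0.94 [270.8, 320.1] [ 3.80170888e+02 -1.45105644e-01  1.14000000e+02]
0.82 [405.7, 127.4] [ 723.49988492 -253.35059699  114.        ]
0.8 [422.5, 182.8] [ 619.04729055 -278.03542421  114.        ]
0.61 [326.0, 185.7] [ 616.8377033  -103.26990064  114.        ]
0.6 [253.7, 187.0] [616.78752993  28.47464674 114.        ]
0.54 [257.3, 246.9] [507.88707508  22.62733881 114.        ]
```

View pics/c1.png

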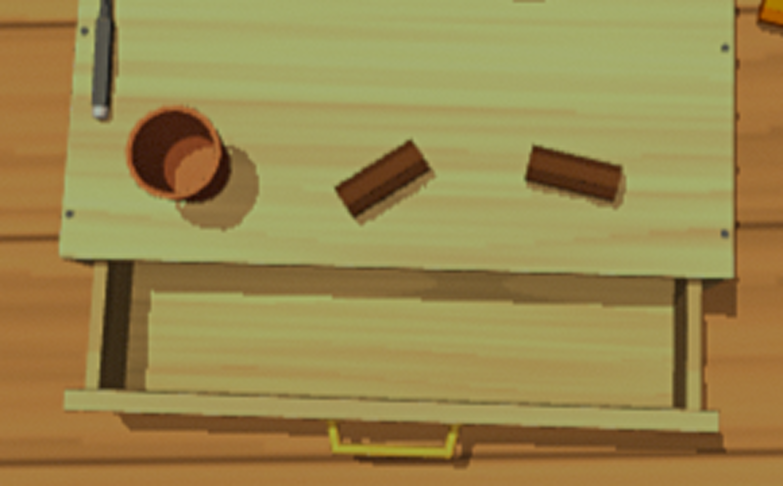

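>>> {"op": "step_arm", "data": {"plan": [0,0,0,0,0,0.098,0,0,0,0,0,0.098,0,0,0,0,0,0.098,0,0,0,0,0,0.098,0,0,0,0,0,0], "hand": 3.0}}

```text
time_s: 1.42
ee_pos: [199.2, -539.4, 228.0]
ee_rot: [180.0, -0.0, -2.3]
force: [0.4, 0.0, -0.0]
gripper_width: 60.9
gripper_force: 0.0
```

>>> {"op": "step_arm", "data": {"plan": [2.83,-2.87,0,0,0,0,2.83,-2.87,0,0,0,0,2.83,-2.87,0,0,0,0,2.83,-2.87,0,0,0,0,2.83,-2.87,0,0,0,0]}}

```text
time_s: 1.83
ee_pos: [347.1, -400.1, 228.1]
ee_rot: [180.0, -0.0, -2.1]
force: [1.3, -0.8, -0.5]
gripper_width: 30.3
gripper_force: 0.0
```

>>> {"op": "step_arm", "data": {"plan": [2.83,-2.87,0,0,0,0,2.83,-2.87,0,0,0,0,2.83,-2.87,0,0,0,0,2.83,-2.87,0,0,0,0,2.83,-2.87,0,0,0,0]}}

```text
time_s: 2.25
ee_pos: [494.2, -261.8, 228.2]
ee_rot: [180.0, -0.0, -2.0]
force: [0.2, -0.2, -0.3]
gripper_width: 30.3
gripper_force: 0.0
```

>>> {"op": "step_arm", "data": {"plan": [2.83,-2.87,0,0,0,0,2.83,-2.87,0,0,0,0,2.83,-2.87,0,0,0,0,2.83,-2.87,0,0,0,0,2.83,-2.87,0,0,0,0]}}

```text
time_s: 2.67
ee_pos: [641.0, -123.7, 228.0]
ee_rot: [180.0, -0.0, -2.0]
force: [1.0, -1.0, -0.7]
gripper_width: 29.9
gripper_force: 0.0
```

>>> {"op": "step_arm", "data": {"plan": [2.83,-2.87,0,0,0,0,0,0,0,0,0,0,0,0,0,0,0,0]}}

```text
time_s: 2.92
ee_pos: [670.1, -96.1, 226.9]
ee_rot: [180.0, 0.1, -1.9]
force: [-1.1, 0.0, -0.9]
gripper_width: 30.3
gripper_force: 0.0
```

>>> {"op": "step_arm", "data": {"plan": [0,0,3,0,0,0,0,0,3,0,0,0,0,0,2.5,0,0,0,0,0,1.5,0,0,0,0,0,0,0,0,0]}}

```text
time_s: 3.33
ee_pos: [665.6, -98.9, 123.9]
ee_rot: [-180.0, 0.5, -2.2]
force: [-2.0, -0.6, -0.4]
gripper_width: 29.9
gripper_force: 0.0
```

```bash
cat > c.py <<'E'
from h import *
import sys
p=viewer.grab_frame('scene'); cv2.imwrite(sys.argv[1],cv2.resize(p['img'][120:340,130:430],None,fx=2.6,fy=2.6,interpolation=2)[:,:,::-1])
s=sensors.state();print(s['time_s'],s['ee_pos'],s['force'])
E
python3 c.py pics/s1.png
```

```text
3.3833 [667.18104806 -98.93768165 126.43157792] [1.19817915 0.08036531 0.53270217]
```

View pics/s1.png

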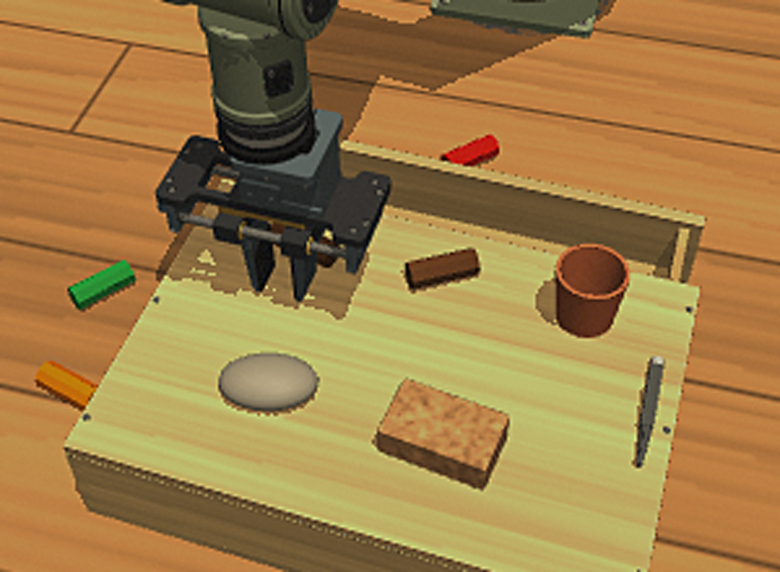

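The picture shows both fingers behind the right-hand block, at about (280,285). They are clear of the pumice and of the other block at (442,270).

>>> {"op": "step_arm", "data": {"plan": [0,0,0.4,0,0,0,-0.8,0,0,0,0,0,-0.8,0,0,0,0,0,-0.8,0,0,0,0,0,-0.8,0,0,0,0,0]}}

```text
time_s: 3.8
ee_pos: [636.5, -96.6, 124.9]
ee_rot: [180.0, -0.1, -2.2]
force: [-0.0, 1.3, 0.2]
gripper_width: 30.4
gripper_force: 0.1
```

>>> {"op": "step_arm", "data": {"plan": [-0.8,0,0,0,0,0,-0.8,0,0,0,0,0,-0.8,0,0,0,0,0,-0.8,0,0,0,0,0,-0.7,0,0,0,0,0]}}

```text
time_s: 4.22
ee_pos: [597.4, -95.1, 124.1]
ee_rot: [180.0, -0.0, -2.2]
force: [0.5, 0.4, 0.3]
gripper_width: 29.8
gripper_force: 0.2
```

```bash
python3 c.py pics/s2.png
```

```text
4.2667 [595.9421039  -94.94280392 123.9797463 ] [-1.5086638   0.6265365   0.53546882]
```

View pics/s2.png

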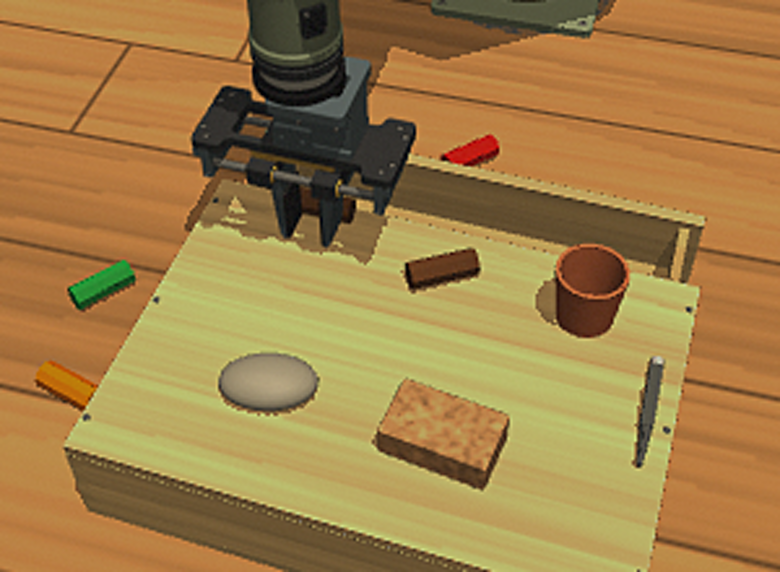

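The block at about (330,207) is in front of the fingers and moving with them, shifted a little to +y. I'll sweep on over the edge.

>>> {"op": "step_arm", "data": {"plan": [-0.8,-0.1,0,0,0,0,-0.8,-0.1,0,0,0,0,-0.8,-0.1,0,0,0,0,-0.8,0,0,0,0,0,-0.8,0,0,0,0,0]}}

```text
time_s: 4.68
ee_pos: [557.4, -90.4, 123.8]
ee_rot: [180.0, 0.0, -2.2]
force: [0.1, -0.0, 0.2]
gripper_width: 30.0
gripper_force: 0.0
```

>>> {"op": "step_arm", "data": {"plan": [-0.8,0,0,0,0,0,0,0,0,0,0,0,0,0,-3,0,0,0,0,0,-3,0,0,0,0,0,-3,0,0,0]}}

```text
time_s: 5.1
ee_pos: [550.2, -90.3, 214.8]
ee_rot: [-180.0, 0.0, -2.2]
force: [0.3, 0.2, 0.7]
gripper_width: 29.9
gripper_force: 0.0
```

Run:
```python
from h import *
p=viewer.grab_frame('top'); cv2.imwrite('pics/t2.png',cv2.resize(p['img'][100:300,110:400],None,fx=2.7,fy=2.7,interpolation=2)[:,:,::-1])
print(sensors.state()['ee_pos'])
```

```text
[553.75714338 -90.91477787 221.61704922]
```

View pics/t2.png

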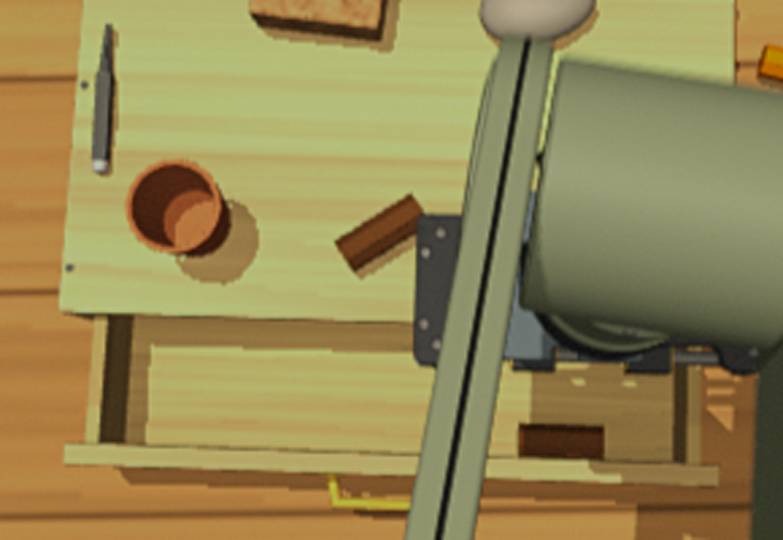

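The first block lies in the drawer at about (560,440), against the front. Next is the second block.

>>> {"op": "step_arm", "data": {"plan": [2.4,-2.5,0,0,0,0,2.4,-2.5,0,0,0,0,2.4,-2.5,0,0,0,0,2.4,-2.5,0,0,0,0,2.4,-2.5,0,0,0,0]}}

```text
time_s: 5.57
ee_pos: [676.3, 31.2, 213.9]
ee_rot: [180.0, -0.0, -2.2]
force: [1.6, -0.3, 0.7]
gripper_width: 30.1
gripper_force: 0.0
```

>>> {"op": "step_arm", "data": {"plan": [0,0,0,0,0,0,0,0,2.5,0,0,0,0,0,2.5,0,0,0,0,0,2,0,0,0,0,0,0,0,0,0]}}

```text
time_s: 5.98
ee_pos: [672.1, 29.8, 138.8]
ee_rot: [180.0, 0.5, -2.2]
force: [-0.7, -0.2, -0.6]
gripper_width: 29.9
gripper_force: 0.0
```

>>> {"op": "step_arm", "data": {"plan": [0,0,1.2,0,0,0,0,0,0.9,0,0,0,-0.8,0,0,0,0,0,-0.8,0,0,0,0,0,-0.8,0,0,0,0,0]}}

```text
time_s: 6.4
ee_pos: [650.6, 30.9, 123.8]
ee_rot: [180.0, -0.1, -2.2]
force: [-0.8, -0.5, -0.0]
gripper_width: 30.0
gripper_force: 0.1
```

>>> {"op": "step_arm", "data": {"plan": [-0.7,0,0,0,0,0,-0.7,0,0,0,0,0,-0.7,0,0,0,0,0,-0.7,0,0,0,0,0,-0.7,0,0,0,0,0]}}

```text
time_s: 6.82
ee_pos: [615.5, 32.3, 123.2]
ee_rot: [-180.0, -0.0, -2.2]
force: [0.1, -0.3, -0.4]
gripper_width: 30.1
gripper_force: 0.1
```

```bash
python3 c.py pics/s3.png
```

```text
6.8667 [613.9619866   32.38644888 123.09707066] [-1.60388637  1.47399237 -0.49023925]
```

View pics/s3.png

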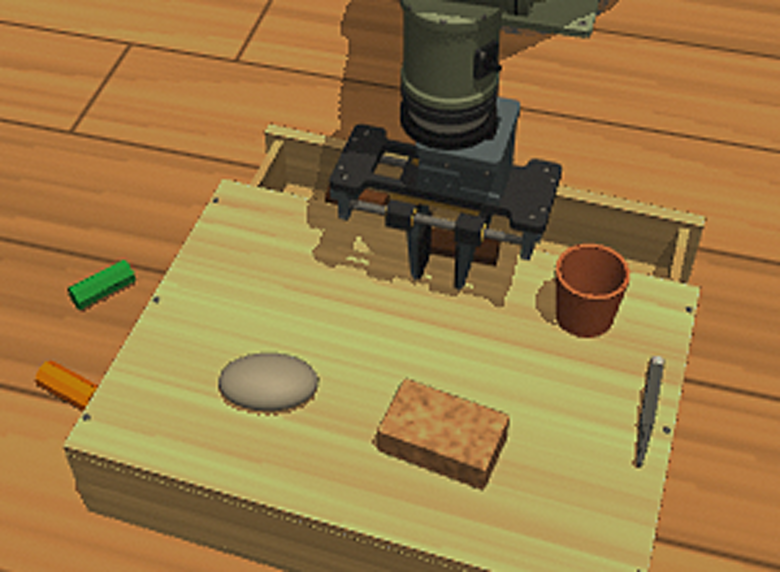

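The second block at about (465,245) is ahead of both fingers, and the cup at (590,290) is untouched. I'll carry on over the edge.

>>> {"op": "step_arm", "data": {"plan": [-0.7,-0.1,0,0,0,0,-0.7,-0.1,0,0,0,0,-0.7,-0.1,0,0,0,0,-0.7,0,0,0,0,0,-0.7,0,0,0,0,0]}}

```text
time_s: 7.28
ee_pos: [580.5, 36.8, 122.9]
ee_rot: [180.0, 0.0, -2.2]
force: [-0.2, -0.8, 0.5]
gripper_width: 30.4
gripper_force: 0.0
```

>>> {"op": "step_arm", "data": {"plan": [-0.7,0,0,0,0,0,-0.7,0,0,0,0,0,-0.7,0,0,0,0,0,-0.7,0,0,0,0,0,0,0,0,0,0,0]}}

```text
time_s: 7.7
ee_pos: [551.6, 37.7, 122.9]
ee_rot: [180.0, 0.1, -2.2]
force: [-0.2, 0.9, -0.2]
gripper_width: 30.3
gripper_force: 0.0
```

>>> {"op": "step_arm", "data": {"plan": [0,0,-3,0,0,0,0,0,-2,0,0,0,-3,0,0,0,0,0,-3,0,0,0,0,0,-3,0,0,0,0,0], "hand": 0}}

```text
time_s: 8.12
ee_pos: [462.8, 41.1, 173.2]
ee_rot: [-180.0, -0.1, -2.2]
force: [-0.5, -0.7, 0.2]
gripper_width: 1.1
gripper_force: 0.0
```

>>> {"op": "step_arm", "data": {"plan": [-3,0,0,0,0,0,-3,0,0,0,0,0,-2.5,0,0,0,0,0,0,0,0,0,0,0]}}

```text
time_s: 8.45
ee_pos: [373.3, 44.3, 172.5]
ee_rot: [180.0, 0.2, -2.2]
force: [-0.6, -0.4, 0.0]
gripper_width: 0.3
gripper_force: 0.0
```

Run:
```python
from h import *
p=viewer.grab_frame('top'); cv2.imwrite('pics/t3.png',cv2.resize(p['img'][80:360,110:400],None,fx=2.1,fy=2.1,interpolation=2)[:,:,::-1])
q=viewer.grab_frame('scene'); cv2.imwrite('pics/s4.png',cv2.resize(q['img'][120:340,130:430],None,fx=2.6,fy=2.6,interpolation=2)[:,:,::-1])
print(sensors.state()['ee_pos'])
for n,c in (('top',p),('scene',q)):
    for r in viewer.pinpoint('drawer_front',c)[:2]: print(n,r['score'],ray(c,r['location'],88))
```

```text
[378.46604378  44.42857241 173.39670091]
top 0.9 [462.87257239  35.19794593  88.        ]
top 0.17 [718.58757422 229.95748913  88.        ]
scene 0.92 [449.71047721  25.726713    88.        ]
scene 0.19 [700.26439051 229.78025365  88.        ]
```

View pics/t3.png

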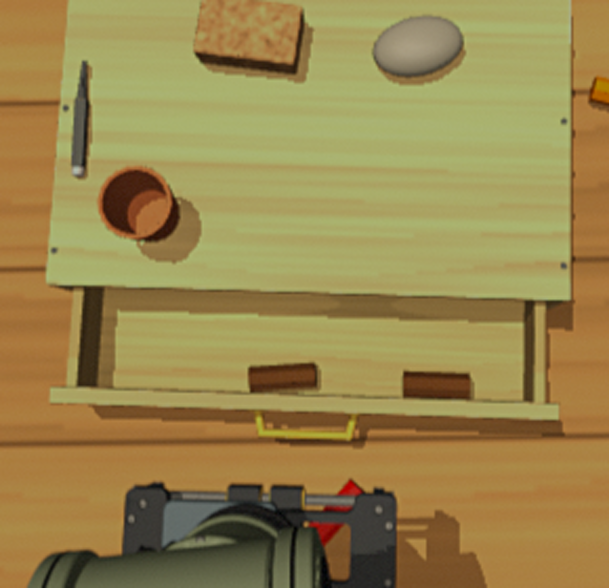

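Both blocks lie in the drawer, at about (283,377) and (437,385), and everything else is where it was. Now I'll lower the closed fingers above the pull and push the drawer front.

>>> {"op": "step_arm", "data": {"plan": [0,1.2,3,0,0,0,0,0,3,0,0,0,0,0,2.5,0,0,0,0,0,1.2,0,0,0,0,0,0,0,0,0]}}

```text
time_s: 9.07
ee_pos: [377.2, 32.1, 73.5]
ee_rot: [180.0, 0.3, -2.2]
force: [0.3, -0.5, 0.2]
gripper_width: 0.2
gripper_force: 0.0
```

>>> {"op": "step_arm", "data": {"plan": [1,0,0,0,0,0,1.5,0,0,0,0,0,1.5,0,0,0,0,0,1,0,0,0,0,0,0.8,0,0,0,0,0]}}

```text
time_s: 9.48
ee_pos: [438.7, 30.2, 77.0]
ee_rot: [-180.0, -0.2, -2.2]
force: [-0.6, 0.5, 1.3]
gripper_width: 0.7
gripper_force: 0.9
```

>>> {"op": "step_arm", "data": {"plan": [0.8,0,0,0,0,0,0.8,0,0,0,0,0,0.8,0,0,0,0,0,0.8,0,0,0,0,0,0.8,0,0,0,0,0]}}

```text
time_s: 9.9
ee_pos: [476.3, 28.5, 75.9]
ee_rot: [180.0, 0.0, -2.2]
force: [-1.6, -0.1, 2.7]
gripper_width: 0.3
gripper_force: 0.9
```

>>> {"op": "step_arm", "data": {"plan": [0.8,0,0,0,0,0,0.8,0,0,0,0,0,0.8,0,0,0,0,0,0.8,0,0,0,0,0,0.5,0,0,0,0,0]}}

```text
time_s: 10.32
ee_pos: [514.2, 27.2, 75.9]
ee_rot: [-180.0, -0.1, -2.2]
force: [-2.3, -1.1, 0.4]
gripper_width: 0.4
gripper_force: 0.9
```

>>> {"op": "step_arm", "data": {"plan": [0.4,0,0,0,0,0,0.3,0,0,0,0,0,0.3,0,0,0,0,0,0,0,0,0,0,0]}}

```text
time_s: 10.65
ee_pos: [523.7, 26.9, 76.0]
ee_rot: [-180.0, -0.1, -2.2]
force: [0.6, -0.3, 0.4]
gripper_width: 0.3
gripper_force: 0.0
```

>>> {"op": "step_arm", "data": {"plan": [0.3,0,0,0,0,0,0.3,0,0,0,0,0,0,0,0,0,0,0]}}

```text
time_s: 10.9
ee_pos: [527.1, 26.8, 75.9]
ee_rot: [-180.0, 0.3, -2.2]
force: [-6.3, 0.4, 3.4]
gripper_width: 0.3
gripper_force: 2.8
```

>>> {"op": "step_arm", "data": {"plan": [0.3,0,0,0,0,0,0.3,0,0,0,0,0,0,0,0,0,0,0]}}

```text
time_s: 11.15
ee_pos: [527.1, 26.8, 75.8]
ee_rot: [180.0, 1.0, -2.2]
force: [-18.9, 0.8, 16.7]
gripper_width: 0.6
gripper_force: 9.7
```

The position has stopped changing while the force rises, so the drawer is at its stop. I'll back off and check.

>>> {"op": "step_arm", "data": {"plan": [-0.5,0,0,0,0,0,-1,0,0,0,0,0,-3,0,0,0,0,0,-3,0,0,0,0,0,-3,0,0,0,0,0]}}

```text
time_s: 11.57
ee_pos: [429.5, 30.5, 76.0]
ee_rot: [-180.0, -0.1, -2.2]
force: [-0.5, -0.2, 0.3]
gripper_width: 0.5
gripper_force: 0.0
```

>>> {"op": "step_arm", "data": {"plan": [-3,0,-3,0,0,0,-2,0,-3,0,0,0,0,0,-3,0,0,0,0,0,0,0,0,0]}}

```text
time_s: 11.9
ee_pos: [383.6, 32.7, 170.5]
ee_rot: [-179.9, -0.8, -2.2]
force: [1.6, 0.6, 1.0]
gripper_width: 0.2
gripper_force: 0.0
```

Run:
```python
from h import *
p=viewer.grab_frame('top'); a=cv2.resize(p['img'][60:330,120:400],None,fx=1.4,fy=1.4,interpolation=2)
q=viewer.grab_frame('scene'); b=cv2.resize(q['img'][130:400,130:410],None,fx=1.4,fy=1.4,interpolation=2)
cv2.imwrite('pics/f.png',np.hstack([a,b])[:,:,::-1])
print(sensors.state()['ee_pos'],sensors.state()['force'])
for o,z in [('drawer_front',88),('cup',102),('cork',102),('pumice',102),('punch',102)]:
    for r in viewer.pinpoint(o,p)[:1]: print(o,r['score'],ray(p,r['location'],z))
```

```text
[381.74624258  32.43709863 166.66533401] [-0.19988566 -0.52481414 -0.6161234 ]
drawer_front 0.63 [552.06350556  26.54152578  88.        ]
cup 0.77 [629.4800519  166.14050371 102.        ]
cork 0.66 [787.49601664  73.66187617 102.        ]
pumice 0.79 [779.5747697  -78.57898703 102.        ]
punch 0.58 [710.47667422 224.95634727 102.        ]
```

View pics/f.png

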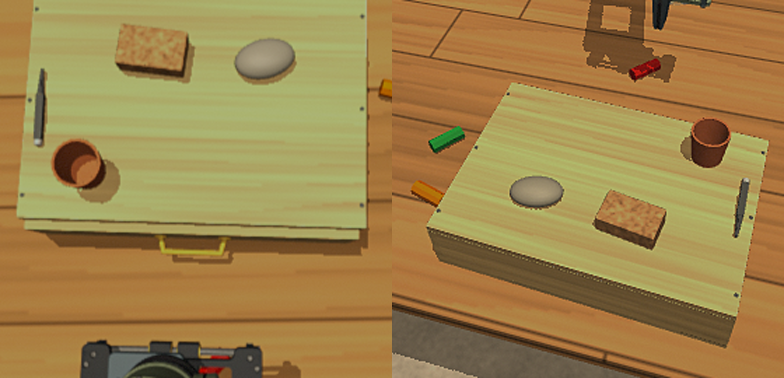

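The drawer is shut flush, with its front along row 230 on the left. Cup, cork, pumice and punch have not moved, and the arm is clear.

```bash
python3 -c "
from workcell import env; print(env.job_done())"
```

```text
the job is handed in; nothing more can be done
None
```

I swept both tuning blocks off the front edge into the drawer and pushed it shut to its stop; the cup, pumice, cork and punch were left where they were, and I handed the job in at about 12 s (no verdict was returned).

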